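# Shut the annealing kiln and hold the pyrometer blade in its lid port

## Task

The small bench kiln is loaded: first swing its lid fully shut, then take the hand-held pyrometer (the black block handle with the flat white ceramic blade) out of its wooden stand and pass the blade down through the narrow slot in the lid. Finish holding it there, still and upright, with about half of the blade below the lid's top face and the handle well clear of the lid: do not let go. Leave the lid shut and everything else on the bench where it is.

Things in the scene. Friction and masses are not known exactly. Their poses are not given: they have to be found in the camera images.
- lid (a joint): the kiln lid's hinge angle in rad: 0 is fully shut and level, growing as the near edge (the robot's side) lifts; starts part open (0.5 to 0.8). Stiff friction hinge: it stays where it is left; about 2 to 8 N down on the handle bar moves it; the lid may equally be pressed down on its top face. It stops at 0 on the kiln's rim
- lid_hinge (a point): a point on the lid's hinge axis, at the middle of the kiln's far top edge, 130 mm above the bench; x points from the kiln's front (lid handle) to its back (hinge), y along the hinge axis, z up. The lid is a steel plate 220 x 260 x 20 mm whose underside, when shut, is level with this axis
- kiln: the fixed bench kiln: red-painted steel box 220 mm (x, front to back) by 260 mm (y) by 130 mm high, open at the top, origin under its centre; a black controller box 40 mm wide and 115 mm high on its -y flank. The work loaded inside stays less than 65 mm above the bench
- lid_handle (a point): centre of the lid's horizontal wooden bar handle (110 mm long along y, 11 mm thick), 35 mm out from the lid's free front edge and at mid-thickness of the lid: 255 mm from the hinge axis in the lid's plane and 10 mm above the underside. Same axes as the lid, turns with it
- slot (a point): centre of the slot's mouth on the lid's top face, 120 mm from the hinge in the lid's plane. Straight through slot, 10 mm (x) by 26 mm (y), 20 mm deep through the lid, sharp-edged; z is the lid's outward normal (up when shut, then 150 mm above the bench). Turns with the lid
- probe_grip (a point): the pyrometer's centre of grip: middle of its black block handle, 24 mm (x) by 40 mm (y) by 68 mm high (z, up), plain faces, with a 4 mm metal cap on top. It stands upright in its stand, grip centre 119 mm above the bench. 150 g nominal
- probe_tip (a point): lower end of the pyrometer's white blade, 114 mm below the grip centre, same axes. The blade is 8 mm (x) by 24 mm (y), 80 mm long from the handle's underside to this tip; the last 10 mm taper evenly to 4 by 19 mm at the tip
- probe_stand: the fixed dark wooden block that the pyrometer stands in, 66 (x) x 76 (y) x 85 mm high; origin under its centre. The blade hangs in a loose pocket 11 x 27 mm; lift straight up by more than 85 mm to clear
- paddle: bystander: graphite paddle with a round turned wooden handle (28 mm thick, 86 mm tall with its round metal guard), standing in a like wooden block 85 mm high; origin at the block's top. Which of the two places, nearer or farther, holds which tool varies
- tweezers: bystander: steel tweezers, 130 mm long along y, 12 mm high, lying on the bench between the stands
- marver: bystander: dark slab 90 x 70 x 14 mm on the bench
- bead_jar: bystander: small glass jar, 56 mm across, 70 mm high
- brush: bystander: flat wooden-handled brush, about 200 mm long, 20 mm high, lying on the bench
Mind the look-alikes: they are no part of the job. Of the things that look like the part that bears probe_grip, take the one that is farthest to the robot's left at the start.

How it is judged:
By the outcome, as a careful person would: the job done as asked, in the order asked, and still so for the second after the job is handed in, while the arm keeps its last pose, push and grip.
It also fails if it takes over 61 s, if anything falls off the work surface, if the arm or the gripper's body presses on something with over 40 N, if the wrist force passes 120 N, or if a joint passes its speed limit or range.

## Robot

A 6-joint arm with a two-finger parallel gripper is mounted at the origin on the work surface. World frame = base frame: x ahead of the robot, y to its left, z up, the work surface at z = 0. Lengths are in mm, angles in rad, forces in N, time in s.
With the tool pointing down it reaches from about 400 to 925 mm from the base axis. Payload 12.5 kg.
Tool frame: the origin (TCP) lies on the front face of the gripper's body, between the roots of the fingers; the fingertips stand 78 mm ahead of it and the grasp point (between the pads) lies 59 mm ahead of it (env.nose_length is the distance from the TCP to the fingertips, in mm); z points along the fingers, y is the line along which they close (so a half turn about z gives the same grasp; the last joint's range is limited). The gripper opens to 95 mm and grips with 3 to 60 N. Pads are 20 mm wide; open, the fingers measure 119 mm over their backs; the gripper's body (75 mm by 180 mm) begins 59 mm behind the grasp point.
Start: joints at [1.152, 0.491, 1.559, -0, 1.092, -0.106], TCP at [192.308, 594.689, 292.261] pointing down, gripper open.
Joint ranges: [-3.1, 3.1], [-0.84, 2.19], [0.05, 2.79], [-1.13, 4.28], [0.06, 2.93], [-2.69, 2.69]. Speed limits (rad/s): [2.22, 2.22, 2.79, 3.14, 3.14, 3.14].

## Interface

Orientations are given as [roll, pitch, yaw] about the fixed x, y, z axes, in that order (R = Rz(yaw) Ry(pitch) Rx(roll)).
In Python, from cell import env gives the robot as it stands.
- The arm moves only by the tool jog_arm, never from a script. Its argument "motion" is a list of rows, each a list of 7 numbers: the turn, a rotation vector about the tool's x, y, z in degrees, then the shift along the tool's x, y, z in mm, then the finger opening in mm, from 0 to 95.1. In form: [[wx, wy, wz, x, y, z, hand], ...]. A call has 1 to 10 rows; each row shifts and turns the commanded pose from where the row before left it, along the tool's axes as they then stand; what a row does not reach is not made up. A row lasts 1/8 s, in which the tool goes at most 62.5 mm and 10.7 degrees, less where a joint would pass 70% of its speed; a pose out of reach is approached as far as the arm can. A call is refused whole if a number of a shift passes 62.5 or a number of a turn 10.7, either way. A call with a gripper value outside its range is refused whole. The fingers move at their own pace and stop on an object; the grip force is fixed at half the most. Time passes only in rows, so rows that do not move let the fingers close. It gives the time, the measured TCP pose, the force, the opening and the grip force at its end, in the units of the state.
- env.state(): the state, without advancing time (a new reading comes with each control period).
- env.read_camera(name): name is "side" or "top"; returns a dict with "color" (420x560x3 uint8, red, green, blue), "z_map" (420x560 float32, mm along the optical axis (not along the pixel's ray), 0 where there is no reading), "camera_matrix" (3x3 intrinsics, pixels), "world_to_cam" (4x4, takes a point from world to camera coordinates). Camera axes: x right, y up, looking along -z (the intrinsics and any distortion apply to the point x, -y, -z); pixel columns grow to the right and rows downward; lengths in mm; the calibration is good to about 2 mm. A picture is of the moment at which its call begins.
- env.job_done(): hands the job in; it is judged then, once.
Trained networks look in the newest picture that a camera, given by its name, has taken for a name from the list of things; names that differ only in an ending like _2 or _b are one class to them, and where a whole thing is asked for, a point or a joint stands for the part that bears it (a point fixed in the world has none). Each returns a list of dicts, best first, with "score" (0 to 1); they miss things now and then, are a little off and sometimes report something else, mostly with a low value. They report only what shows in the picture. A call takes as long as a camera call. They do not tell look-alikes from the thing itself.
- env.recognise(camera, thing): "location" ([column, row] in pixels, amid what is visible of it).
The state is a dict: "t": time; "joints": joint angles; "qvel": joint speeds; "tau": joint torques, N m; "eef_pos": TCP position; "tcp_rot": TCP orientation; "ft_force": force on the tool from outside, world axes, zero at the start; "moment": the same for the moment, N m; "opening": opening from 0.0 (shut) to 1.0 (fully open); "grip_force": force on a finger pad.
Only numpy, scipy, OpenCV 4.12 (cv2) and the standard library are available. Lean on these libraries where they do the work, as an engineer would, in place of code of your own. Each camera call takes 0.05 s, during which the arm holds its last target. There are 200 camera calls.

## Working session

There is one attempt and no reset: what is moved stays moved. The work goes in short steps, Python scripts to look and compute and a tool call to move; the robot and the scene stay as the last step left them, time stands still between calls to the robot, and variables do not carry over. Pictures are saved under pics/ and viewed, at most 10 in all, crops included, and the job is handed in when it is done.

Besides the shell and the picture viewer there is one more tool, called after ">>>" by a JSON object that holds its "name" and its "arguments", one argument or row to a line. jog_arm: Moves the arm, as the interface text tells. Its arguments: {"type":"object","properties":{"motion":{"type":"array"}},"required":["motion"]}

```bash
mkdir -p pics; ls; cat > h.py <<'E'
from cell import env
import numpy as np, cv2
from scipy.spatial.transform import Rotation as R
def cloud(o):
    z=o["z_map"];K=np.array(o["camera_matrix"]);T=np.linalg.inv(np.array(o["world_to_cam"]))
    v,u=np.indices(z.shape)
    p=np.stack([(u-K[0,2])/K[0,0]*z,-(v-K[1,2])/K[1,1]*z,-z,np.ones_like(z)],-1)
    w=(p@T.T)[...,:3]; w[z==0]=np.nan; return w
def save(o,n): cv2.imwrite("pics/"+n,o["color"][...,::-1])
E
python3 - <<'E'
from h import *
for c in ("top","side"):
    o=env.read_camera(c); save(o,c+"1.png"); w=cloud(o); np.savez(c+"1.npz",w=w,c=o["color"],M=o["world_to_cam"],K=o["camera_matrix"])
    for t in ("lid","lid_handle","slot","probe_grip","kiln","probe_stand","paddle"):
        print(c,t,[(round(d["score"],2),np.round(d["location"]).tolist(),np.round(w[int(d["location"][1]),int(d["location"][0])]).tolist()) for d in env.recognise(c,t)][:4])
print(env.state())
E
```

```text
pics
top lid [(0.91, [361.0, 187.0], [616.0, -174.0, 217.0])]
top lid_handle [(0.85, [360.0, 188.0], [611.0, -171.0, 218.0])]
top slot [(0.7, [359.0, 191.0], [606.0, -166.0, 223.0]), (0.65, [191.0, 253.0], [464.0, 248.0, 166.0])]
top probe_grip [(0.81, [265.0, 160.0], [701.0, 63.0, 150.0]), (0.63, [194.0, 186.0], [633.0, 245.0, 159.0]), (0.57, [244.0, 214.0], [560.0, 115.0, 152.0]), (0.44, [415.0, 285.0], [375.0, -350.0, 22.0])]
top kiln [(0.67, [358.0, 200.0], [579.0, -160.0, 237.0]), (0.35, [357.0, 190.0], [609.0, -164.0, 221.0])]
top probe_stand [(0.75, [359.0, 188.0], [612.0, -169.0, 217.0]), (0.61, [202.0, 197.0], [620.0, 239.0, 85.0])]
top paddle [(0.66, [191.0, 255.0], [457.0, 245.0, 168.0])]
side lid [(0.57, [361.0, 214.0], [583.0, -190.0, 236.0]), (0.32, [353.0, 253.0], [604.0, -182.0, 55.0])]
side lid_handle [(0.87, [361.0, 214.0], [585.0, -191.0, 235.0])]
side slot [(0.83, [363.0, 211.0], [598.0, -185.0, 227.0])]
side probe_grip [(0.84, [258.0, 188.0], [553.0, 112.0, 122.0]), (0.73, [241.0, 146.0], [619.0, 253.0, 144.0]), (0.71, [307.0, 170.0], [694.0, 61.0, 128.0]), (0.31
[... 233 characters left out ...]
7.0, 181.0], [451.0, 247.0, 127.0])]
{'t': 0.8, 'joints': array([ 1.15238213e+00,  4.90861768e-01,  1.55887402e+00, -3.31604051e-05,
        1.09172428e+00, -1.05604792e-01]), 'qvel': array([-0.00142394,  0.0005218 ,  0.0006076 ,  0.00076617,  0.0004156 ,
       -0.00120779]), 'tau': array([-4.03426806e-03, -6.12430644e+01, -2.58407182e+01,  6.90709474e-02,
        4.46698302e-02, -3.43478155e-05]), 'eef_pos': array([192.32478385, 594.68604943, 292.29366706]), 'tcp_rot': array([3.14146390e+00, 4.32416727e-05, 2.82879852e+00]), 'ft_force': array([ 0.49191224, -0.78156815,  1.24988171]), 'moment': array([ 0.02074272, -0.00089862, -0.00725264]), 'grip_force': 0.0, 'opening': 0.9976303283391011}
```

View pics/top1.png

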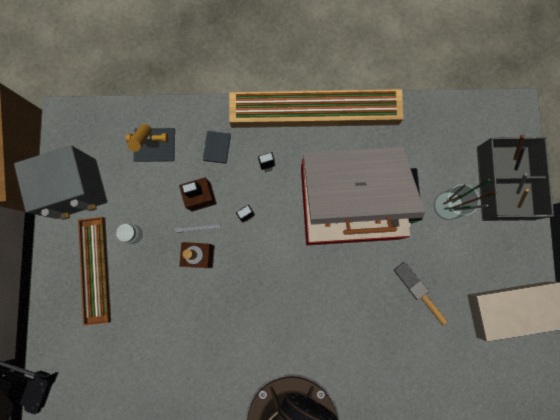

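View pics/side1.png

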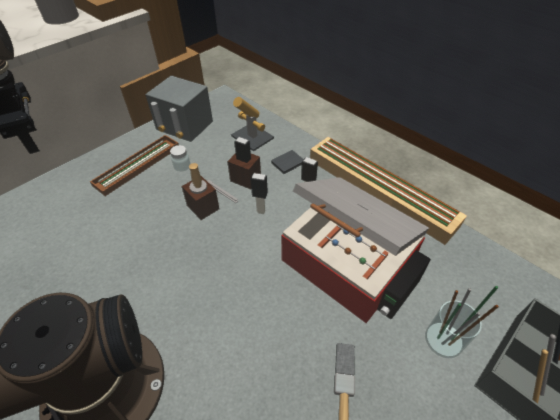

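```bash
cat > m.py <<'E'
from h import *
def rect(p): 
    r=cv2.minAreaRect(p.astype(np.float32)); return [np.round(np.array(a),3).tolist() for a in r]
if __name__=="__main__":
  for c in("top","side"):
    d=np.load(c+"1.npz");w=d["w"];g=d["c"]
    def sel(x,y,r,z0,z1): return w[(np.hypot(w[...,0]-x,w[...,1]-y)<r)&(w[...,2]>z0)&(w[...,2]<z1)]
    p=sel(630,243,60,148,175);print(c,"cap",len(p),rect(p[:,:2]),np.median(p,0).round(1))
    p=sel(620,239,70,80,90);print("standtop",len(p),rect(p[:,:2]),np.median(p,0).round(1))
    p=sel(620,239,70,100,149);print("handle",len(p),rect(p[:,:2]))
    # lid
    m=(abs(w[...,1]+170)<230)&(w[...,0]>430)&(w[...,0]<780)&(w[...,2]>140)
    p=w[m]
    best=None;rng=np.random.default_rng(0)
    for _ in range(300):
        a=p[rng.choice(len(p),3,False)];n=np.cross(a[1]-a[0],a[2]-a[0]);n/=np.linalg.norm(n)+1e-9
        k=abs((p-a[0])@n)<3
        if best is None or k.sum()>best.sum():best=k
    q=p[best];ce=q.mean(0);n=np.linalg.svd(q-ce)[2][2];n*=np.sign(n[2])
    th=np.arccos(n[2]);ex=-np.array([n[0],n[1],0])*-1
    hx=np.array([n[0],n[1],0])/np.hypot(n[0],n[1])   # horizontal dir the normal leans to (back)
    yaw=np.arctan2(hx[1],hx[0])
    ey=np.cross([0,0,1],hx);u=np.cross(ey,n)
    uv=np.c_[(q-ce)@u,(q-ce)@ey]
    r=rect(uv);print("lid n",len(q),len(p),n.round(3),"th",th.round(3),"yaw",yaw.round(3),r)
    for b in cv2.boxPoints(cv2.minAreaRect(uv.astype(np.float32))): print("  corner",(ce+b[0]*u+b[1]*ey).round(1))
    pc=ce+r[0][0]*u+r[0][1]*ey;print("  centre top",pc.round(1))
    hinge=pc+110*u-20*n;print("  hinge est",hinge.round(1),"handle est",(hinge-255*u+10*n).round(1))
    fs=hinge.copy();fs[2]=130; s=fs-120*hx;s[2]=150;print("  slot when shut",s.round(1))
    im=g[...,::-1].copy()
    ys,xs=np.where(m);x0,x1,y0,y1=xs.min()-5,xs.max()+5,ys.min()-5,ys.max()+15
    cr=cv2.resize(im[y0:y1,x0:x1],None,fx=3,fy=3);print(cr.shape,x0,y0)
    cv2.imwrite("pics/lid_%s.png"%c,cr)
E
python3 m.py
```

```text
top cap 142 [[630.805, 255.379], [24.254, 40.794], 15.648] [629.9 255.5 154.6]
standtop 410 [[631.086, 255.523], [67.238, 75.645], 16.421] [619.9 244.8  84.2]
handle 86 [[623.598, 249.089], [17.745, 43.823], 43.431]
lid n 6958 8113 [0.526 0.027 0.85 ] th 0.555 yaw 0.052 [[-9.011, 49.094], [361.778, 262.58], 89.378]
  corner [ 511.4 -309.6  284.4]
  corner [ 734.4 -300.9  146. ]
  corner [719.   60.5 143.9]
  corner [496.   51.8 282.3]
  centre top [ 615.2 -124.5  214.2]
  hinge est [ 698.  -120.2  139.2] handle est [ 486.9 -131.2  282.1]
  slot when shut [ 578.2 -126.5  150. ]
(321, 507, 3) 260 142
side cap 101 [[627.953, 256.923], [25.033, 41.278], 14.96] [624.7 253.7 156.2]
standtop 265 [[627.704, 257.072], [67.804, 80.009], 17.181] [614.9 242.3  85.5]
handle 189 [[621.321, 250.86], [23.676, 44.884], 44.431]
lid n 3715 4905 [0.521 0.028 0.853] th 0.549 yaw 0.053 [[2.93, 57.423], [361.946, 265.776], 88.498]
  corner [ 505.  -307.1  286.9]
  corner [ 731.6 -302.1  148.3]
  corner [720.5  59.7 143.3]
  corner [493.9  54.6 282. ]
  centre top [ 612.7 -123.7  215.1]
  hinge est [ 696.  -119.3  140.7] handle est [ 484.  -130.6  282.3]
  slot when shut [ 576.2 -125.7  150. ]
(345, 435, 3) 288 155
```

```bash
sed -i 's/m=(abs(w\[...,1\]+170)<230)/m=(w[...,1]<15)\&(w[...,1]>-400)/' m.py; python3 m.py | grep -A9 "lid n"
cat > go.py <<'E'
import sys; from h import *
# go.py x y z yaw(deg): needed tool-frame turn/shift from the measured pose
x,y,z,ps=map(float,sys.argv[1:5]); s=env.state()
R0=R.from_euler("xyz",s["tcp_rot"]).as_matrix(); R1=R.from_euler("xyz",[np.pi,0,np.deg2rad(ps)]).as_matrix()
d=np.array([x,y,z])-s["eef_pos"]
print("turn",np.rad2deg(R.from_matrix(R0.T@R1).as_rotvec()).round(2),"shift before turn",(R0.T@d).round(1),"after",(R1.T@d).round(1),"t",s["t"])
E
python3 go.py 510 -160 390 92.9
```

```text
lid n 6901 8034 [0.527 0.029 0.849] th 0.556 yaw 0.055 [[-8.834, 0.313], [260.873, 261.955], 89.712]
  corner [ 512.5 -310.4  284. ]
  corner [ 734.8 -299.6  145.7]
  corner [721.6 -39.  145.1]
  corner [499.4 -49.9 283.3]
  centre top [ 617.1 -174.7  214.5]
  hinge est [ 699.8 -170.2  139.5] handle est [ 488.8 -181.7  282.5]
  slot when shut [ 580.  -176.7  150. ]
(321, 390, 3) 299 142
side cap 101 [[627.953, 256.923], [25.033, 41.278], 14.96] [624.7 253.7 156.2]
--
lid n 3721 4832 [0.521 0.027 0.853] th 0.549 yaw 0.052 [[2.068, 9.365], [263.367, 260.737], 0.17]
  corner [493.8 -48.7 285.5]
  corner [ 508.  -309.   285.1]
  corner [ 732.3 -296.5  147.6]
  corner [718.1 -36.2 148. ]
  centre top [ 613.  -172.6  216.6]
  hinge est [ 696.3 -168.3  142.1] handle est [ 484.3 -179.3  283.7]
  slot when shut [ 576.5 -174.5  150. ]
(294, 435, 3) 288 172
turn [ 1.000e-02 -0.000e+00  6.918e+01] shift before turn [-534.5 -620.3  -97.8] after [-769.8  279.1  -97.7] t 0.8
```

View pics/lid_top.png

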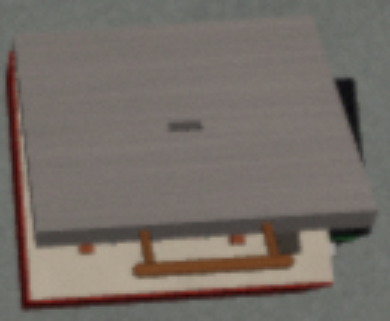

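>>> {"name": "jog_arm", "arguments": {
  "motion": [
    [0,0,9.88,0,0,-14,0],
    [0,0,9.88,0,0,-14,0],
    [0,0,9.88,0,0,-14,0],
    [0,0,9.88,0,0,-14,0],
    [0,0,9.88,0,0,-14,0],
    [0,0,9.88,0,0,-14,0],
    [0,0,9.88,0,0,-14,0]
  ]
}}

```text
t: 1.68
eef_pos: [192.3, 594.6, 390.7]
tcp_rot: [3.142, -0.0, 1.616]
ft_force: [0.0, 0.7, 0.4]
opening: 0.321
grip_force: 0.0
```

>>> {"name": "jog_arm", "arguments": {
  "motion": [
    [0,0,0,-56,23,0,0],
    [0,0,0,-56,23,0,0],
    [0,0,0,-56,23,0,0],
    [0,0,0,-56,23,0,0],
    [0,0,0,-56,23,0,0],
    [0,0,0,-56,23,0,0],
    [0,0,0,-56,23,0,0]
  ]
}}

```text
t: 2.55
eef_pos: [373.4, 209.6, 390.5]
tcp_rot: [3.141, -0.0, 1.622]
ft_force: [1.1, -0.7, -0.8]
opening: 0.006
grip_force: 0.0
```

>>> {"name": "jog_arm", "arguments": {
  "motion": [
    [0,0,0,-56,23,0,0],
    [0,0,0,-56,23,0,0],
    [0,0,0,-56,23,0,0],
    [0,0,0,-56,23,0,0],
    [0,0,0,-56,23,0,0],
    [0,0,0,-56,23,0,0],
    [0,0,0,-56,23,0,0],
    [0,0,0,0,0,0,0]
  ]
}}

```text
t: 3.55
eef_pos: [554.7, -175.2, 389.1]
tcp_rot: [-3.141, -0.0, 1.618]
ft_force: [-0.8, 0.9, -0.8]
opening: -0.0
grip_force: 0.0
```

```bash
python3 go.py 556 -178 330 92.9
```

```text
turn [-0.05 -0.01 -0.18] shift before turn [-2.9  1.3 59.1] after [-2.9  1.2 59.1] t 3.55
```

>>> {"name": "jog_arm", "arguments": {
  "motion": [
    [0,0,0,0,0,25,0],
    [0,0,0,0,0,25,0],
    [0,0,0,0,0,8,0],
    [0,0,0,0,0,8,0],
    [0,0,0,0,-2,8,0],
    [0,0,0,0,-2,8,0]
  ]
}}

```text
t: 4.3
eef_pos: [549.7, -172.0, 308.2]
tcp_rot: [3.141, 0.0, 1.622]
ft_force: [-0.1, -0.2, 2.2]
opening: 0.002
grip_force: 1.1
```

>>> {"name": "jog_arm", "arguments": {
  "motion": [
    [0,0,0,0,-2,8,0],
    [0,0,0,0,-2,8,0],
    [0,0,0,0,-2,8,0],
    [0,0,0,0,-2,8,0],
    [0,0,0,0,-2,8,0],
    [0,0,0,0,-2,8,0]
  ]
}}

```text
t: 5.05
eef_pos: [537.6, -172.7, 259.6]
tcp_rot: [-3.141, -0.0, 1.622]
ft_force: [-1.2, -0.1, 2.2]
opening: 0.006
grip_force: 1.0
```

>>> {"name": "jog_arm", "arguments": {
  "motion": [
    [0,0,0,0,-1,7,0],
    [0,0,0,0,-1,7,0],
    [0,0,0,0,0,6,0],
    [0,0,0,0,0,4,0],
    [0,0,0,0,0,3,0],
    [0,0,0,0,0,2,0]
  ]
}}

```text
t: 5.8
eef_pos: [535.9, -172.8, 231.1]
tcp_rot: [3.141, -0.0, 1.622]
ft_force: [-1.4, -0.1, 2.9]
opening: 0.006
grip_force: 0.9
```

>>> {"name": "jog_arm", "arguments": {
  "motion": [
    [0,0,0,0,0,1,0],
    [0,0,0,0,0,1,0],
    [0,0,0,0,0,1,0],
    [0,0,0,0,0,0,0]
  ]
}}

```text
t: 6.3
eef_pos: [535.9, -172.8, 228.1]
tcp_rot: [3.141, -0.0, 1.622]
ft_force: [0.7, 0.4, -0.7]
opening: 0.004
grip_force: 0.0
```

>>> {"name": "jog_arm", "arguments": {
  "motion": [
    [0,0,0,0,0,0.7,0],
    [0,0,0,0,0,0.7,0],
    [0,0,0,0,0,0,0]
  ]
}}

```text
t: 6.68
eef_pos: [535.9, -172.8, 227.8]
tcp_rot: [3.141, 0.0, 1.622]
ft_force: [-4.1, 1.6, 12.0]
opening: 0.004
grip_force: 5.9
```

```bash
cat > lid.py <<'E'
from h import *
for c in("top","side"):
    o=env.read_camera(c);w=cloud(o);save(o,c+"2.png")
    m=(w[...,1]<-60)&(w[...,1]>-290)&(w[...,0]>515)&(w[...,0]<710)&(w[...,2]>130)&(w[...,2]<165)
    q=w[m];A=np.c_[q[:,:2],np.ones(len(q))];k=np.linalg.lstsq(A,q[:,2],rcond=None)[0]
    r=q[:,2]-A@k;g=abs(r)<4;k=np.linalg.lstsq(A[g],q[g,2],rcond=None)[0]
    print(c,len(q),"slopes",k[:2].round(4),"z at 600,-175",(k@[600,-175,1]).round(1))
s=env.state();print(s["eef_pos"].round(1),s["ft_force"].round(1))
E
python3 lid.py
```

```text
top 3700 slopes [ 0.0012 -0.0025] z at 600,-175 149.7
side 3790 slopes [-0.0004  0.0004] z at 600,-175 150.8
[ 535.9 -172.8  227.8] [-2.7  0.7 11.6]
```

>>> {"name": "jog_arm", "arguments": {
  "motion": [
    [0,0,0,0,0,-20,0],
    [0,0,0,0,0,-40,0],
    [0,0,0,0,0,-45,40],
    [0,0,0,0,0,0,95]
  ]
}}

```text
t: 7.28
eef_pos: [536.5, -173.0, 334.9]
tcp_rot: [3.136, 0.003, 1.622]
ft_force: [-0.3, -0.1, -1.4]
opening: 0.157
grip_force: 0.0
```

```bash
python3 go.py 629.4 256.2 330 105.9
```

```text
turn [  0.29   0.18 -12.97] shift before turn [424.  114.6   4.4] after [387.4 206.9   4.9] t 7.275
```

>>> {"name": "jog_arm", "arguments": {
  "motion": [
    [0,0,0,53,14.3,0,95],
    [0,0,0,53,14.3,0,95],
    [0,0,0,53,14.3,0,95],
    [0,0,0,53,14.3,0,95],
    [0,0,0,53,14.3,0,95],
    [0,0,0,53,14.3,0,95],
    [0,0,0,53,14.3,0,95],
    [0,0,-6.5,53,14.3,0,95],
    [0,0,-6.5,0,0,30,95],
    [0,0,0,0,0,0,95]
  ]
}}

```text
t: 8.52
eef_pos: [627.7, 256.7, 298.5]
tcp_rot: [-3.136, 0.0, 1.849]
ft_force: [-0.0, -1.0, 0.4]
opening: 0.995
grip_force: 0.0
```

```bash
python3 go.py 629.4 256.2 178 105.9; cat > slot.py <<'E'
from h import *
def load():
    out={}
    for c in("top","side"):
        o=env.read_camera(c);w=cloud(o);save(o,c+"3.png");g=o["color"]
        np.savez(c+"3.npz",w=w,c=g,M=o["world_to_cam"],K=o["camera_matrix"])
        # rectify the lid's top plane z=150: 2 px/mm over x 470..750, y -330..-20
        K=np.array(o["camera_matrix"]);M=np.array(o["world_to_cam"])
        gx,gy=np.meshgrid(np.arange(-20,-330,-.5),np.arange(750,470,-.5)) # cols: y desc, rows: x desc
        P=np.stack([gy,gx,np.full_like(gx,150),np.ones_like(gx)],-1)@M.T
        u=P[...,0]/-P[...,2]*K[0,0]+K[0,2];v=P[...,1]/P[...,2]*K[1,1]+K[1,2]
        im=cv2.remap(g,u.astype(np.float32),v.astype(np.float32),cv2.INTER_CUBIC)
        cv2.imwrite("pics/rect_%s.png"%c,im[...,::-1]); out[c]=(im,gx,gy)
        gr=cv2.cvtColor(im,cv2.COLOR_RGB2GRAY).astype(float)
        sub=(abs(gy-600)<30)&(abs(gx+176)<40)
        med=np.median(gr[sub]);wt=np.where(sub,np.clip(med-25-gr,0,None),0)
        print(c,"slot dark centroid x,y",(gy*wt).sum()/wt.sum(),(gx*wt).sum()/wt.sum(),"med",med,"min",gr[sub].min())
        th=sub&(gr<(med+gr[sub].min())/2);print("  rect",cv2.minAreaRect(np.c_[gy[th],gx[th]].astype(np.float32)))
        m=(w[...,2]>140)&(w[...,2]<160)&(w[...,0]>500)&(w[...,0]<760)&(w[...,1]<-10)&(w[...,1]>-340)
        print("  lid rect",cv2.minAreaRect(w[m][:,:2].astype(np.float32)))
load()
E
python3 slot.py
```

```text
turn [-0.32  0.    0.03] shift before turn [ -1.    2.2 120.5] after [ -1.    1.5 120.5] t 8.525
top slot dark centroid x,y 598.9351124892789 -178.35722768357854 med 153.0 min 77.0
  rect ((597.8143310546875, -175.60643005371094), (26.418237686157227, 9.70161247253418), 84.2894058227539)
  lid rect ((609.80615234375, -175.17730712890625), (221.46286010742188, 266.6086730957031), 0.6964538097381592)
side slot dark centroid x,y 594.3787973744104 -173.64672460995482 med 169.0 min 70.0
  rect ((594.2056274414062, -173.51785278320312), (10.480768203735352, 26.012874603271484), 3.468229293823242)
  lid rect ((604.4920043945312, -172.33074951171875), (221.5234832763672, 262.3186340332031), 2.7464892864227295)
```

View pics/rect_top.png

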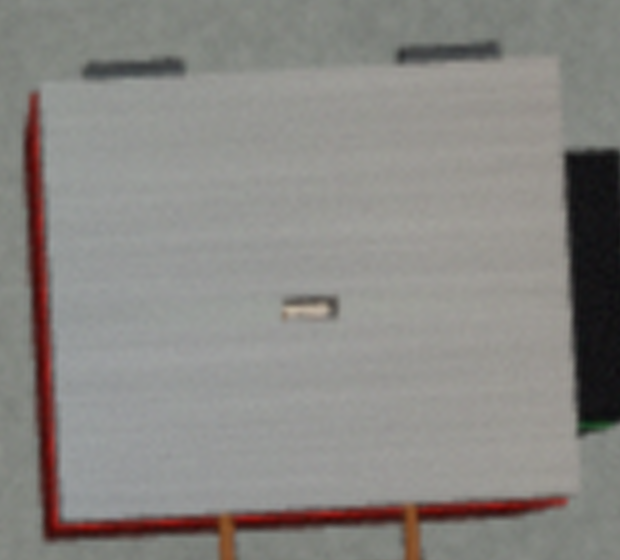

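View pics/side3.png

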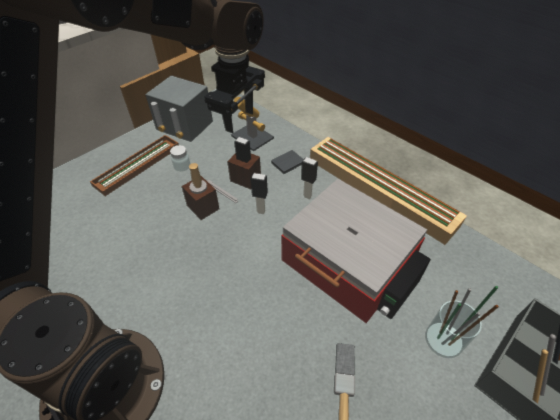

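>>> {"name": "jog_arm", "arguments": {
  "motion": [
    [0,0,0,-1,1.5,20,95],
    [0,0,0,0,0,30,95],
    [0,0,0,0,0,30,95],
    [0,0,0,0,0,25,95],
    [0,0,0,0,0,15,95],
    [0,0,0,0,0,0,95],
    [0,0,0,0,0,0,95]
  ]
}}

```text
t: 9.5
eef_pos: [630.7, 255.9, 183.2]
tcp_rot: [3.14, -0.0, 1.848]
ft_force: [0.3, 0.6, -0.4]
opening: 0.998
grip_force: 0.0
```

```bash
python3 go.py 629.4 256.2 178 105.9; cat > look.py <<'E'
import sys
from h import *
x,y,z,hw,hh,n=sys.argv[1:7];p=np.array([float(x),float(y),float(z),1]);ims=[]
for c in("top","side"):
    o=env.read_camera(c);np.savez(c+"_"+n+".npz",w=cloud(o),c=o["color"],M=o["world_to_cam"],K=o["camera_matrix"])
    q=np.array(o["world_to_cam"])@p;K=np.array(o["camera_matrix"])
    u=int(q[0]/-q[2]*K[0,0]+K[0,2]);v=int(q[1]/q[2]*K[1,1]+K[1,2]);a,b=int(hw),int(hh)
    u0=min(max(u-a,0),559-2*a);v0=min(max(v-b,0),419-2*b);print(c,"crop origin",u0,v0)
    f=398/(2*a);ims.append(cv2.resize(o["color"][v0:v0+2*b,u0:u0+2*a],None,fx=f,fy=f,interpolation=cv2.INTER_CUBIC))
cv2.imwrite("pics/"+n+".png",np.hstack(ims)[...,::-1])
E
python3 look.py 629 256 140 50 45 pre
```

```text
turn [ 0.11 -0.   -0.02] shift before turn [ 0.7 -1.2  5.2] after [ 0.7 -1.2  5.2] t 9.5
top crop origin 140 144
side crop origin 192 100
```

View pics/pre.png

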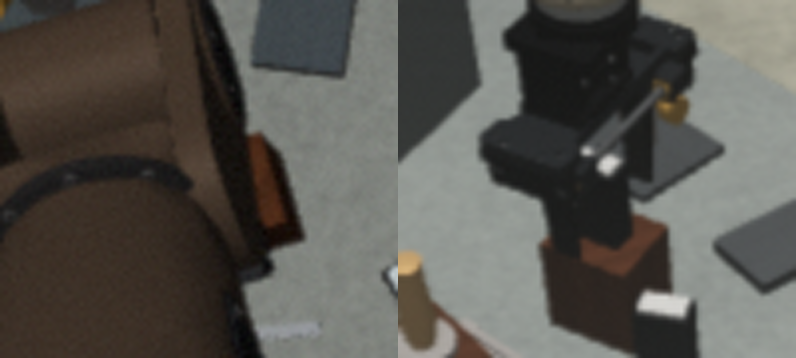

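>>> {"name": "jog_arm", "arguments": {
  "motion": [
    [0,0,0,0.7,-1.2,5,95],
    [0,0,0,0,0,0,50],
    [0,0,0,0,0,0,30],
    [0,0,0,0,0,0,10],
    [0,0,0,0,0,0,10],
    [0,0,0,0,0,0,10],
    [0,0,0,0,0,0,10],
    [0,0,0,0,0,0,10],
    [0,0,0,0,0,0,10]
  ]
}}

```text
t: 10.72
eef_pos: [628.9, 256.3, 176.8]
tcp_rot: [3.141, -0.0, 1.849]
ft_force: [1.0, -0.3, 0.0]
opening: 0.253
grip_force: 30.0
```

>>> {"name": "jog_arm", "arguments": {
  "motion": [
    [0,0,0,0,0,-8,10],
    [0,0,0,0,0,-15,10],
    [0,0,0,0,0,-20,10],
    [0,0,0,0,0,-25,10],
    [0,0,0,0,0,-30,10],
    [0,0,0,0,0,-30,10],
    [0,0,0,0,0,-30,10],
    [0,0,0,0,0,-25,10],
    [0,0,0,0,0,-15,10],
    [0,0,0,0,0,0,10]
  ]
}}

```text
t: 11.98
eef_pos: [628.8, 256.2, 376.0]
tcp_rot: [3.14, -0.0, 1.849]
ft_force: [0.2, -0.5, -2.6]
opening: 0.253
grip_force: 30.0
```

```bash
python3 go.py 595.3 -174.4 365 93.1; python3 go.py 629 256 375 93.1
```

```text
turn [ 0.1  -0.02 12.82] shift before turn [-404.9 -150.3   10.7] after [-428.2  -56.7   11. ] t 11.975
turn [ 0.1  -0.02 12.82] shift before turn [-0.3  0.2  1. ] after [-0.2  0.2  1. ] t 11.975
```

>>> {"name": "jog_arm", "arguments": {
  "motion": [
    [0,0,6.4,0,0,0,10],
    [0,0,6.4,0,0,0,10],
    [0,0,0,-30,-4,0,10],
    [0,0,0,-45,-6,0,10],
    [0,0,0,-55,-7,0,10],
    [0,0,0,-55,-7,0,10],
    [0,0,0,-55,-7,0,10],
    [0,0,0,-55,-7,0,10]
  ]
}}

```text
t: 12.98
eef_pos: [606.4, -42.1, 373.7]
tcp_rot: [-3.14, -0.001, 1.625]
ft_force: [0.4, -0.1, -2.1]
opening: 0.248
grip_force: 30.0
```

>>> {"name": "jog_arm", "arguments": {
  "motion": [
    [0,0,0,-55,-8,0,10],
    [0,0,0,-45,-6,0,10],
    [0,0,0,-33,-5,11,10],
    [0,0,0,0,0,0,10],
    [0,0,0,0,0,0,10]
  ]
}}

```text
t: 13.6
eef_pos: [595.2, -173.8, 363.2]
tcp_rot: [-3.141, -0.001, 1.625]
ft_force: [0.2, -0.7, -1.0]
opening: 0.254
grip_force: 30.0
```

```bash
python3 go.py 595.3 -174.4 333 93.1; python3 look.py 595 -174 180 50 50 hov
```

```text
turn [-0.06 -0.05  0.01] shift before turn [-0.7  0.1 30.2] after [-0.6  0.1 30.2] t 13.6
top crop origin 308 147
side crop origin 304 172
```

View pics/hov.png

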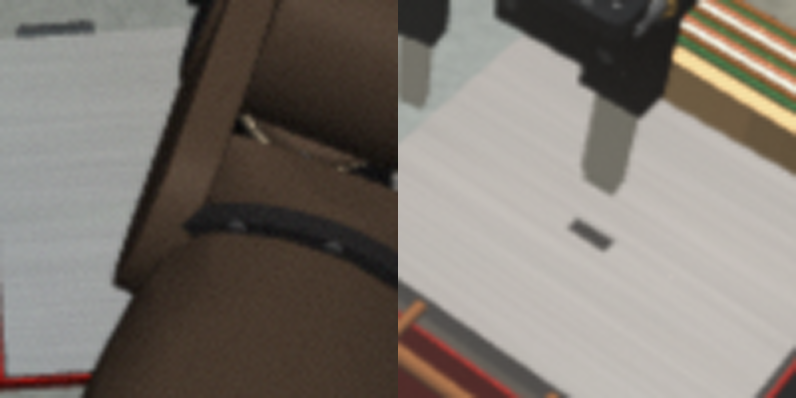

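>>> {"name": "jog_arm", "arguments": {
  "motion": [
    [0,0,0,-0.5,0,12,10],
    [0,0,0,0,0,10,10],
    [0,0,0,0,0,4,10],
    [0,0,0,0,0,0,10],
    [0,0,0,0,0,0,10]
  ]
}}

```text
t: 14.32
eef_pos: [595.4, -174.8, 338.1]
tcp_rot: [3.141, 0.0, 1.625]
ft_force: [0.1, 0.3, -2.0]
opening: 0.248
grip_force: 30.0
```

```bash
cat > fit.py <<'E'
import sys
from h import *
from scipy.optimize import minimize
def proj(P,M,K):
    q=np.c_[P,np.ones(len(P))]@M.T
    return np.c_[q[:,0]/-q[:,2]*K[0,0]+K[0,2],q[:,1]/q[:,2]*K[1,1]+K[1,2]]
def frac(px,S,shape,u0,v0):  # area coverage of a convex hull on upsampled crop
    h=cv2.convexHull((((px-[u0,v0]+.5)*S-.5)*16).round().astype(np.int32))
    a=np.zeros((shape[0]*S,shape[1]*S),np.uint8);cv2.fillConvexPoly(a,h,255,shift=4)
    return cv2.resize(a,shape[::-1],interpolation=cv2.INTER_AREA)/255.
def slotP(x,y,yaw):
    c=np.array([[-5,-13],[5,-13],[5,13],[-5,13]])@np.array([[np.cos(yaw),np.sin(yaw)],[-np.sin(yaw),np.cos(yaw)]])
    return np.c_[c+[x,y],np.full(4,150.)]
def bladeP(x,y,zt,yaw,top):
    r=[]
    for z,a,b in((zt,2,9.5),(zt+10,4,12),(zt+top,4,12)):
        r+=[[s*a,t*b,z] for s in(-1,1) for t in(-1,1)]
    r=np.array(r);c,s=np.cos(yaw),np.sin(yaw)
    return np.c_[r[:,0]*c-r[:,1]*s+x,r[:,0]*s+r[:,1]*c+y,r[:,2]]
if __name__=="__main__":
    s=env.state();f=sys.argv[1]
    d=np.load("side3.npz");M,K=d["M"],d["K"]
    g=cv2.cvtColor(d["c"],cv2.COLOR_RGB2GRAY).astype(float);u0,v0=335,218;cr=g[v0:v0+28,u0:u0+36]
    def cost(p):
        a=frac(proj(slotP(p[0],p[1],np.deg2rad(p[2])),M,K),16,cr.shape,u0,v0);a=cv2.GaussianBlur(a,(0,0),.6)
        A=np.c_[a.ravel(),np.ones(a.size)];k,res,*_=np.linalg.lstsq(A,cr.ravel(),rcond=None);return float(res[0])
    r=minimize(cost,[594.3,-173.5,3],method="Nelder-Mead",options=dict(initial_simplex=[[594.3,-173.5,3],[597,-173.5,3],[594.3,-171,3],[594.3,-173.5,6]]))
    print("slot in side cam",r.x.round(2),r.fun)
    e=np.load("side_"+f+".npz");M,K=e["M"],e["K"];g=cv2.cvtColor(e["c"],cv2.COLOR_RGB2GRAY).astype(float)
    zt=s["eef_pos"][2]-59-114+1.2;x,y=s["eef_pos"][:2];yaw=s["tcp_rot"][2]-np.pi/2
    px=proj(bladeP(x,y,zt,yaw,45),M,K);u0,v0=px.min(0).astype(int)-[10,0];u1,v1=px.max(0).astype(int)+[10,8]
    cr=g[v0+8:v1,u0:u1];v0=v0+8;S0=frac(proj(slotP(*r.x[:2],np.deg2rad(r.x[2])),M,K),16,cr.shape,u0,v0)
    def cost(p):
        b=frac(proj(bladeP(p[0],p[1],zt,np.deg2rad(p[2]),90),M,K),16,cr.shape,u0,v0)
        sl=np.clip(S0-b,0,1);b,sl=cv2.GaussianBlur(b,(0,0),.6),cv2.GaussianBlur(sl,(0,0),.6)
        A=np.c_[b.ravel(),sl.ravel(),np.ones(b.size)];k,res,*_=np.linalg.lstsq(A,cr.ravel(),rcond=None);return float(res[0]) if len(res) else 1e9
    y0=np.rad2deg(yaw);q=minimize(cost,[x,y,y0],method="Nelder-Mead",options=dict(initial_simplex=[[x,y,y0],[x+3,y,y0],[x,y+3,y0],[x,y,y0+3]]))
    print("tcp",x.round(2),y.round(2),y0.round(2),"zt",zt.round(1),"blade in side cam",q.x.round(2),q.fun,"grey",cr.shape)
    print("blade needs to move (world)",(r.x-q.x)[:2].round(2))
    big=cv2.resize(e["c"][v0-20:v1+10,u0-15:u1+15],None,fx=7,fy=7,interpolation=cv2.INTER_CUBIC)
    for P,co in((bladeP(q.x[0],q.x[1],zt,np.deg2rad(q.x[2]),60),(255,0,0)),(slotP(*r.x[:2],np.deg2rad(r.x[2])),(0,255,0))):
        h=cv2.convexHull((((proj(P,M,K)-[u0-15,v0-20]+.5)*7)).astype(np.int32));cv2.polylines(big,[h],True,co,1)
    cv2.imwrite("pics/fit_%s.png"%f,big[:600,:800,::-1])
E
python3 look.py 595 -174 165 50 50 h2; python3 fit.py h2
```

```text
top crop origin 307 148
side crop origin 303 176
slot in side cam [ 594.38 -173.46    2.91] 4285.0585550784335
tcp 595.32 -174.77 3.12 zt 166.3 blade in side cam [ 596.67 -172.67    1.7 ] 4228.554261401516 grey (19, 33)
blade needs to move (world) [-2.28 -0.79]
```

View pics/fit_h2.png

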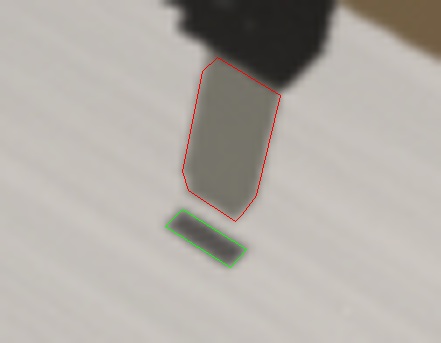

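```bash
cat > dep.py <<'E'
from fit import *
f=sys.argv[1];e=np.load("side_"+f+".npz");M,K=e["M"],e["K"];w=e["w"]
C=-np.array(M)[:3,:3].T@np.array(M)[:3,3];print("cam at",C.round())
s=env.state();zt=s["eef_pos"][2]-59-114+1.2;x,y=float(sys.argv[2]),float(sys.argv[3]);yaw=s["tcp_rot"][2]-np.pi/2
a=np.zeros(w.shape[:2],np.uint8)
P=bladeP(x,y,zt,yaw,70);cv2.fillConvexPoly(a,cv2.convexHull(proj(P,M,K).round().astype(np.int32)),1);a=cv2.erode(a,np.ones((5,5)))
q=w[a>0];c,sn=np.cos(yaw),np.sin(yaw);dx=q[:,:2]-s["eef_pos"][:2]
L=np.c_[dx[:,0]*c+dx[:,1]*sn,-dx[:,0]*sn+dx[:,1]*c,q[:,2]]
k=(abs(L[:,0])<15)&(L[:,2]>zt+5);L=L[k]
for lo in range(int(zt)+5,int(zt)+75,12):
    t=L[(L[:,2]>=lo)&(L[:,2]<lo+12)]
    if len(t): print("z",lo,len(t),"x' med",np.median(t[:,0]).round(2),"y' range",np.percentile(t[:,1],[5,95]).round(1))
E
python3 dep.py h2 596.7 -172.7
```

```text
cam at [  87. -444.  859.]
z 171 7 x' med -3.55 y' range [-3.3  7.9]
z 183 22 x' med -3.98 y' range [-6.8  4.9]
z 195 24 x' med -3.71 y' range [-7.3  7.8]
z 207 23 x' med -4.12 y' range [-7.8  6.9]
z 219 28 x' med -4.04 y' range [-8.1  7.3]
z 231 18 x' med -3.81 y' range [-7.3  7.3]
```

>>> {"name": "jog_arm", "arguments": {
  "motion": [
    [0,0,0,-0.3,-1.3,6,10],
    [0,0,0,0,0,6,10],
    [0,0,0,0,0,0,10],
    [0,0,0,0,0,0,10]
  ]
}}

```text
t: 14.92
eef_pos: [594.0, -175.1, 325.8]
tcp_rot: [3.142, -0.0, 1.625]
ft_force: [-0.1, -0.2, -1.7]
opening: 0.25
grip_force: 30.0
```

```bash
python3 look.py 595 -174 165 50 50 h3; python3 fit.py h3;python3 dep.py h3 595.4 -173; sed -i 's/+1.2;x/+3;x/' fit.py; python3 fit.py h3
```

```text
top crop origin 307 148
side crop origin 303 176
slot in side cam [ 594.38 -173.46    2.91] 4285.0585550784335
tcp 594.05 -175.09 3.12 zt 154.2 blade in side cam [ 595.94 -172.68    2.05] 3463.1359711649834 grey (19, 33)
blade needs to move (world) [-1.55 -0.78]
cam at [  87. -444.  859.]
z 159 5 x' med -4.19 y' range [-3.6  6.9]
z 171 20 x' med -3.82 y' range [-7.1  5.1]
z 183 25 x' med -4.29 y' range [-7.8  7.2]
z 195 24 x' med -4.18 y' range [-7.2  7.1]
z 207 27 x' med -4.08 y' range [-7.8  7.5]
z 219 16 x' med -4.24 y' range [-8.4  5.7]
slot in side cam [ 594.38 -173.46    2.91] 4285.0585550784335
tcp 594.05 -175.09 3.12 zt 156.0 blade in side cam [ 594.7  -173.36    2.27] 3420.198547318058 grey (19, 32)
blade needs to move (world) [-0.32 -0.1 ]
```

View pics/fit_h3.png

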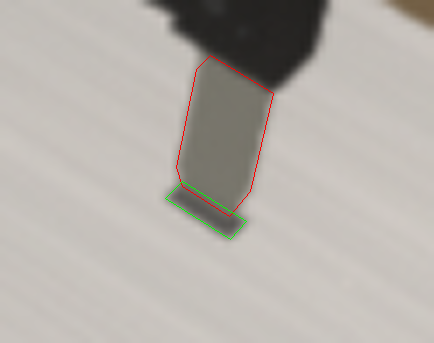

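>>> {"name": "jog_arm", "arguments": {
  "motion": [
    [0,0,0,-0.2,-0.5,3,10],
    [0,0,0,0,0,3,10],
    [0,0,0,0,0,2,10],
    [0,0,0,0,0,1,10],
    [0,0,0,0,0,0,10]
  ]
}}

```text
t: 15.65
eef_pos: [593.5, -175.3, 316.8]
tcp_rot: [-3.142, -0.0, 1.625]
ft_force: [0.4, 0.4, -2.5]
opening: 0.252
grip_force: 30.0
```

>>> {"name": "jog_arm", "arguments": {
  "motion": [
    [0,0,0,0,0,1,10],
    [0,0,0,0,0,1,10],
    [0,0,0,0,0,1,10],
    [0,0,0,0,0,0,10]
  ]
}}

```text
t: 16.15
eef_pos: [593.5, -175.3, 313.7]
tcp_rot: [-3.142, -0.0, 1.625]
ft_force: [-0.0, 0.5, -1.0]
opening: 0.252
grip_force: 30.0
```

>>> {"name": "jog_arm", "arguments": {
  "motion": [
    [0,0,0,0,0,1,10],
    [0,0,0,0,0,1,10],
    [0,0,0,0,0,1,10],
    [0,0,0,0,0,0,10]
  ]
}}

```text
t: 16.65
eef_pos: [593.5, -175.3, 310.7]
tcp_rot: [-3.141, -0.0, 1.625]
ft_force: [-0.1, -0.9, -2.1]
opening: 0.255
grip_force: 30.0
```

>>> {"name": "jog_arm", "arguments": {
  "motion": [
    [0,0,0,0,0,1,10],
    [0,0,0,0,0,1,10],
    [0,0,0,0,0,1,10],
    [0,0,0,0,0,1,10],
    [0,0,0,0,0,0,10]
  ]
}}

```text
t: 17.27
eef_pos: [593.5, -175.3, 306.7]
tcp_rot: [-3.141, -0.0, 1.625]
ft_force: [-1.0, -0.2, -1.8]
opening: 0.255
grip_force: 30.0
```

>>> {"name": "jog_arm", "arguments": {
  "motion": [
    [0,0,0,0,0,1.5,10],
    [0,0,0,0,0,1.5,10],
    [0,0,0,0,0,1.5,10],
    [0,0,0,0,0,1.5,10],
    [0,0,0,0,0,1.5,10],
    [0,0,0,0,0,1.5,10],
    [0,0,0,0,0,0,10]
  ]
}}

```text
t: 18.15
eef_pos: [593.5, -175.3, 297.7]
tcp_rot: [-3.141, -0.0, 1.625]
ft_force: [0.2, 0.6, -1.9]
opening: 0.25
grip_force: 30.0
```

>>> {"name": "jog_arm", "arguments": {
  "motion": [
    [0,0,0,0,0,2,10],
    [0,0,0,0,0,2,10],
    [0,0,0,0,0,2,10],
    [0,0,0,0,0,2,10],
    [0,0,0,0,0,2,10],
    [0,0,0,0,0,2,10],
    [0,0,0,0,0,2,10],
    [0,0,0,0,0,1,10],
    [0,0,0,0,0,0,10],
    [0,0,0,0,0,0,10]
  ]
}}

```text
t: 19.4
eef_pos: [593.5, -175.3, 282.9]
tcp_rot: [3.141, -0.0, 1.625]
ft_force: [-0.3, -0.3, -1.8]
opening: 0.252
grip_force: 30.0
```

```bash
python3 look.py 595 -174 190 70 60 fin; python3 - <<'E'
from h import *
s=env.state();print({k:np.round(s[k],3) for k in("t","eef_pos","tcp_rot","ft_force","moment","qvel")})
E
sed -i 's/,"2.png"/,"4.png"/;s/c+"2.png"/c+"4.png"/' lid.py; python3 lid.py
```

```text
top crop origin 289 136
side crop origin 284 159
{'t': np.float64(19.5), 'eef_pos': array([ 593.501, -175.316,  282.891]), 'tcp_rot': array([ 3.141, -0.   ,  1.625]), 'ft_force': array([-0.473,  0.548, -2.774]), 'moment': array([-0.094, -0.029,  0.002]), 'qvel': array([-0.001, -0.001, -0.   , -0.001,  0.001, -0.002])}
top 2232 slopes [0.0013 0.0003] z at 600,-175 149.6
side 5036 slopes [-0.0001 -0.0002] z at 600,-175 150.8
[ 593.5 -175.3  282.9] [ 0.1 -0.4 -2.5]
```

View pics/fin.png

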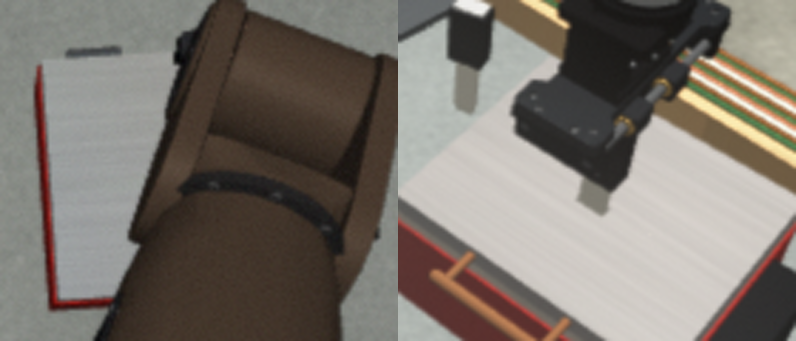

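```bash
python3 -c "
from cell import env
print(env.job_done())"
```

```text
the job is handed in; nothing more can be done
None
```

I shut the lid (camera depth shows it level at about 150 mm). The pyrometer from the wooden stand is now held still and upright in the slot, with about 38 mm of its 80 mm blade below the lid's top face and no contact force felt. I handed the job in after about 19.5 s without letting go; no verdict came back.

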